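# Checking a PCR cycler's drawer catch with a spring scale

## Robot

A 6-joint arm with a two-finger parallel gripper is mounted at the origin on the work surface. World frame = base frame: x ahead of the robot, y to its left, z up, the work surface at z = 0. Lengths are in mm, angles in rad, forces in N, time in s.
With the tool pointing down it reaches from about 350 to 850 mm from the base axis. Payload 8.1 kg.
Tool frame: the origin (TCP) lies midway between the tips of the shut fingers; the grasp point (between the pads) lies 19 mm behind it (r.pinch_z is the y of the grasp point in the tool frame, in mm); y points along the fingers, z is the direction in which the jaws open and shut, and the axes are right-handed (so a half turn about y gives the same grasp; the last joint's range is limited). The gripper opens to 93 mm and grips with 3 to 60 N. Pads are 15 mm wide; open, the fingers measure 128 mm over their backs; the gripper's body (75 mm by 188 mm) begins 65 mm behind the grasp point.
Start: joints at [-1.252, 0.13, 1.488, -0, 1.523, -0.085], TCP at [235.769, -551.741, 218.635] pointing down, gripper open.
Joint ranges: [-2.96, 2.96], [-0.89, 2.26], [0.02, 2.5], [-1.34, 4.48], [0, 2.73], [-2.66, 2.66]. Speed limits (rad/s): [2.39, 2.39, 2.79, 3.14, 3.14, 3.14].

## Interface

Orientations are given as a 3x3 rotation matrix whose columns are the frame's x, y, z axes.
In Python, from workcell import r gives the robot as it stands. Calls block until the motion is done:
- r.movep(position, orientation): joint-space move of the TCP to a pose.
- r.servo_line(position, attitude=None, vel=150, guard=None): straight line of the TCP; attitude=None keeps the orientation; vel is the mean speed in mm/s. With guard (N) it stops when the force on the tool has changed by that much, and returns True; else False.
- r.move_j(angles): joint-space move.
- r.command_gripper(opening, force=None): finger opening in mm; force is the grip in N (None keeps the last); returns when the fingers have stopped.
- r.dwell(seconds).
- r.inverse_kinematics(position, orientation): joint angles nearest the present ones, or None.
- r.get_state(): the state.
- r.snapshot(name): name is "side" or "top" or "wrist"; returns the picture (384x512x3 uint8, blue, green, red); there is no depth.
- r.camera_model(name): a dict with "fx", "fy", "cx", "cy" (pixels), "distortion" ([k1, k2, p1, p2, k3] as OpenCV has them; the pictures are not rectified), "world_from_camera" (4x4, takes a point from camera to world coordinates); the wrist camera has in their place "tool_from_camera" (4x4, takes a point from camera to tool coordinates, whose origin is the TCP and whose axes are the tool frame's). Camera axes: x right, y down, z forward; pixel columns grow to the right and rows downward; lengths in mm; the calibration is good to about 2 mm. A picture is of the moment at which its call begins: read the wrist's pose just before it. camera_model takes no time and is no camera call.
A pose or a line that the arm cannot do raises r.MotionError and nothing moves.
- r.sign_off(): hands the job in, once; it reports no verdict.
The state is a dict: "clock": time; "joints": joint angles; "joint_vel": joint speeds; "effort": joint torques, N m; "eef_pos": TCP position; "tcp_rot": TCP orientation; "contact_force": force on the tool from outside, world axes, zero at the start; "wrist_torque": the same for the moment, N m; "gripper_width": finger opening in mm.
Only numpy, scipy, OpenCV 4.12 (cv2) and the standard library are available. Lean on these libraries where they do the work, as an engineer would, in place of code of your own. Each camera call takes 0.05 s, during which the arm holds its last target.

## Task

Check the catch of the cycler's block drawer with the spring scale: take the scale out of its bay in the tool block, hook it over the drawer's handle bar and, holding it by the housing, draw it level and straight out to 6 N, where the broad black band on the slide has just come fully out of the housing, and keep it there for two seconds. Then ease it back without letting it snap, unhook it and leave it lying flat and wholly inside the steel tray. The drawer must stay shut and the other things must stay where they are.

Things in the scene. Friction and masses are not known exactly. Their poses are not given: they have to be found in the camera images.
- scale_mid (a point): Centre of the housing of the loose spring scale (0.1 kg): square aluminium tube, black end collars, 130 long, 24 x 24; a flat wire ring behind it (x -65 to -88). x runs to the hook end; z is up when the hook points down, as it starts. It lies in one of the tool block's bays, any of the three, housing inside and only neck and hook outside. To weigh or pull, hold it by the housing.
- scale_mouth (a point): Centre of the housing's front face (x = +65 from scale_mid), fixed to the housing, axes the same. It starts about 5 inside the block's front. The slide comes out here: a white rod 11 thick with a thin black ring every 10 and one broad black band 6 wide; on its end are the neck and the hook. Holding the neck or hook moves the slide only.
- scale_neck (a point): Centre of the slide's black neck block (30 long, 16 x 16), which butts on the housing's mouth when the slide is home: then x = +80, y = z = 0 from scale_mid. It moves out with the slide. Axes as the housing's. The scale can be drawn from its bay by it.
- scale_hook (a point): Where the bar's centre lies when the hook pulls: 48 ahead of scale_neck, 3 above it, axes as the housing's. Hook of 4.4 wire, open downwards: from the neck up to a level shank (underside 8 above this point), then a leg down (inside 5 ahead of this point, end 14 below it). A 10 thick bar's centre fits from 0 to 15 behind this point. The leg ends about level with the housing's underside.
- slide (a joint): How far the scale's slide is drawn out of the housing, m: 0 home, 0.10 the stop. Spring 100 N/m from 0: 0.010 for each newton. At 0.060 (6 N) the rear edge of the broad band is just at the housing's mouth.
- handle_bar (a point): Middle of the drawer's handle: level round steel bar, 10 thick, 100 long, 66 above the bench, its centre 35 before the drawer's face. x points into the cycler (the drawer opens along -x), y along the bar, z up. The cycler, a fixed light grey instrument 280 wide, 320 deep, 240 high with a dark screen over the drawer, stands on the robot's left, facing roughly to its right.
- drawer (a joint): How far the cycler's drawer is out, m: 0 shut. Its catch keeps it shut up to about 10 N.
- tool_block: Fixed grey plastic block, 170 deep (x), 194 wide (y), 40 high, closed on top, on the robot's right, its open front (x = -85, facing -x) roughly to the robot's left. Origin: centre of its underside. Three bays along x, 34 wide, 32 high, at y = -64, 0, 64, floors 4 above the bench. The scale lies in one, hook out to the block's -x; drivers lie in the other two.
- tray_in (a point): Centre of the inner floor (3 above the bench) of the shallow fixed steel tray: inside 294 along x and 104 along y, walls 3 thick with their rim 14 above the bench.
- driver_a_mid (a point): Centre of the handle (120 x 22 x 22) of a screwdriver lying in a bay, its 6 thick blade 75 long along +x sticking out of the bay. Leave alone.
- driver_b_mid (a point): Centre of the handle (120 x 22 x 22) of a socket driver lying in a bay, its shaft and 12 thick socket, 75 long together, along +x sticking out of the bay. Leave alone.
- tube_rack_mid (a point): Centre of a turquoise tube rack, 115 (x) x 80 (y) x 45 high, caps to 51, standing beside the drawer. Leave alone.
- tip_box_mid (a point): Centre of a closed pipette tip box, 119 (x) x 84 (y) x 62 high, standing at the other side of the drawer. Leave alone.
- bottle_mid (a point): Centre of a reagent bottle, 60 thick and 110 high, standing upright. Leave alone.

How it is judged:
By the outcome, as a careful person would: the job done as asked, in the order asked, and still so for the second after the job is handed in, with the robot touching nothing.
It also fails if it takes over 58 s, if anything falls off the work surface, if the arm or the gripper's body presses on something with over 40 N, if the wrist force passes 120 N, or if a joint passes its speed limit or range.

## Working session

There is one attempt and no reset: what is moved stays moved. The work goes in short steps, each a Python script; the robot and the scene stay as the last script left them, time stands still between calls to the robot, and variables do not carry over. Pictures are saved under pics/ and viewed, and the job is handed in when it is done.

```bash
ls; mkdir -p pics; python3 - <<'E'
from workcell import r
import cv2
for n in("top","side","wrist"):
    im=r.snapshot(n); cv2.imwrite(f"pics/a_{n}.png",im); m=r.camera_model(n); print(n,m)
print(r.get_state()['clock'],r.pinch_z,r.get_state()['tcp_rot'])
E
```

```text
pics
top {'fx': 366.03317445516075, 'fy': 366.03317445516075, 'cx': 257.8723600240634, 'cy': 202.39739528213244, 'distortion': array([-0.0488979,  0.       ,  0.       ,  0.       ,  0.       ]), 'world_from_camera': array([[-2.48263358e-02, -9.82250494e-01,  1.85923696e-01,
         3.39315277e+02],
       [-9.99627737e-01,  2.22865172e-02, -1.57384525e-02,
         5.90128416e+01],
       [ 1.13155111e-02, -1.86245211e-01, -9.82438131e-01,
         1.31052359e+03],
       [ 0.00000000e+00,  0.00000000e+00,  0.00000000e+00,
         1.00000000e+00]])}
side {'fx': 430.26094517566304, 'fy': 430.26094517566304, 'cx': 252.15798712857062, 'cy': 191.22452636153915, 'distortion': array([0.04651592, 0.        , 0.        , 0.        , 0.        ]), 'world_from_camera': array([[-9.11841285e-01, -3.02448235e-01,  2.77615807e-01,
         2.15809297e+02],
       [-4.10473592e-01,  6.84067650e-01, -6.02961757e-01,
         7.62093146e+02],
       [-7.54327325e-03, -6.63759381e-01, -7.47908138e-01,
         9.77736185e+02],
       [ 0.00000000e+00,  0.00000000e+00,  0.00000000e+00,
         1.00000000e+00]])}
wrist {'fx': 271.0378044818132, 'fy': 271.0378044818132, 'cx': 253.73595252252363, 'cy': 188.76540501900965, 'distortion': array([-0.0321542,  0.       ,  0.       ,  0.       ,  0.       ]), 'tool_from_camera': array([[ 7.12269865e-05,  9.58823915e-01,  2.84001224e-01,
        -7.90157495e+01],
       [-7.77707231e-04, -2.84001085e-01,  9.58823643e-01,
        -1.65880453e+02],
       [ 9.99999695e-01, -2.89163924e-04,  7.25455751e-04,
         4.30043960e-01],
       [ 0.00000000e+00,  0.00000000e+00,  0.00000000e+00,
         1.00000000e+00]])}
0.15 -18.8 [[-9.19574940e-01 -4.55176888e-04  3.92914397e-01]
 [-3.92914643e-01  1.36230354e-03 -9.19573938e-01]
 [-1.16699871e-04 -9.99998968e-01 -1.43158586e-03]]
```

View pics/a_top.png

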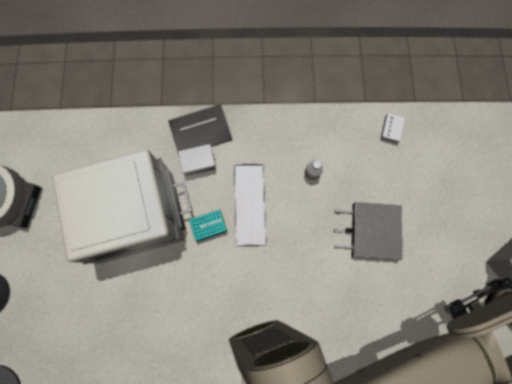

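View pics/a_side.png

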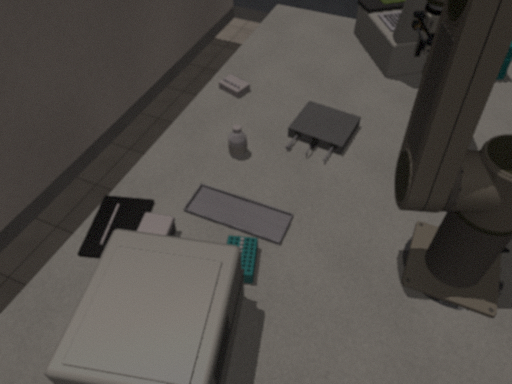

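View pics/a_wrist.png

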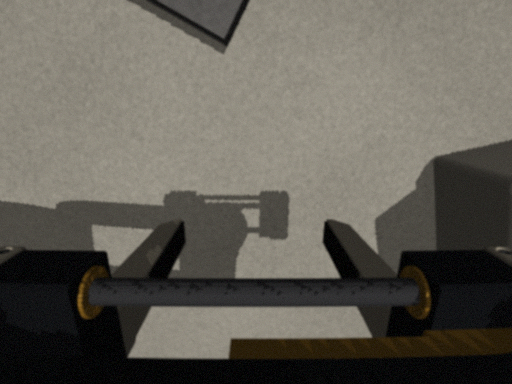

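```bash
cat > h.py <<'E'
import numpy as np, cv2
def K(m): return np.array([[m['fx'],0,m['cx']],[0,m['fy'],m['cy']],[0,0,1.]])
def W(r,name,st=None):
    m=r.camera_model(name)
    if 'world_from_camera' in m: return m,m['world_from_camera']
    T=np.eye(4); T[:3,:3]=st['tcp_rot']; T[:3,3]=st['eef_pos']
    return m,T@m['tool_from_camera']
def ray(m,T,px):
    p=cv2.undistortPoints(np.array(px,float).reshape(-1,1,2),K(m),np.array(m['distortion']))[:,0]
    d=np.c_[p,np.ones(len(p))]@T[:3,:3].T
    return T[:3,3],d
def atz(m,T,px,z):
    o,d=ray(m,T,px); s=(np.asarray(z,float)-o[2])/d[:,2]; return o+d*s[:,None]
def proj(m,T,X):
    Ti=np.linalg.inv(T); R=Ti[:3,:3]
    return cv2.projectPoints(np.array(X,float).reshape(-1,1,3),cv2.Rodrigues(R)[0],Ti[:3,3],K(m),np.array(m['distortion']))[0][:,0]
E
python3 - <<'E'
from workcell import r
from h import *
im=cv2.imread('pics/a_top.png')
a=cv2.resize(im[190:275,320:420],None,fx=7.5,fy=7,interpolation=cv2.INTER_CUBIC)
b=cv2.resize(im[100:270,150:275],None,fx=4.5,fy=3.5,interpolation=cv2.INTER_CUBIC)
cv2.imwrite('pics/b1.png',a[:600,:800]);cv2.imwrite('pics/b2.png',b)
m,T=W(r,'top')
px=[(355,203),(403,205),(402,262),(351,260),(350,231),(183,200),(235,165),(264,165),(266,245),(236,245),(314,176)]
z=[40,40,40,40,20,66,14,14,14,14,0]
print(np.round(atz(m,T,px,z)))
E
```

```text
[[ 570. -307.   40.]
 [ 559. -479.   40.]
 [ 358. -457.   40.]
 [ 370. -278.   40.]
 [ 473. -287.   20.]
 [ 589.  298.   66.]
 [ 726.  119.   14.]
 [ 724.   12.   14.]
 [ 431.   13.   14.]
 [ 433.  119.   14.]
 [ 682. -172.    0.]]
```

View pics/b1.png

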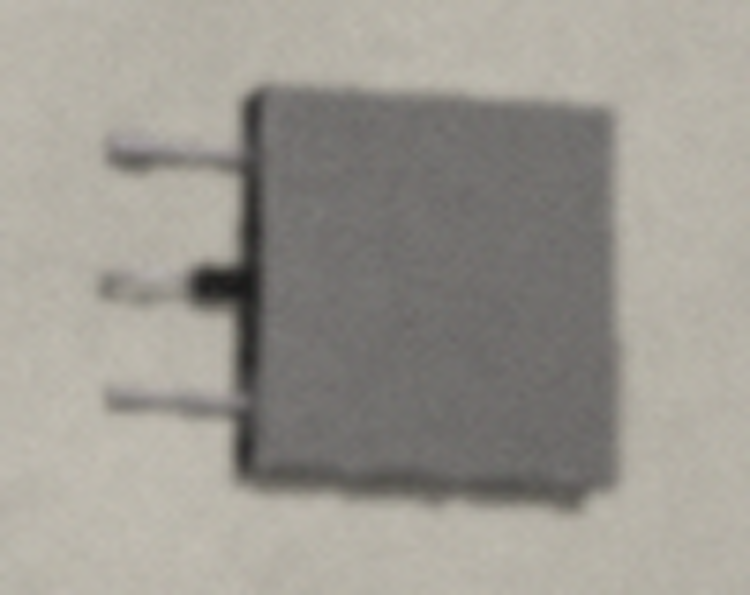

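View pics/b2.png

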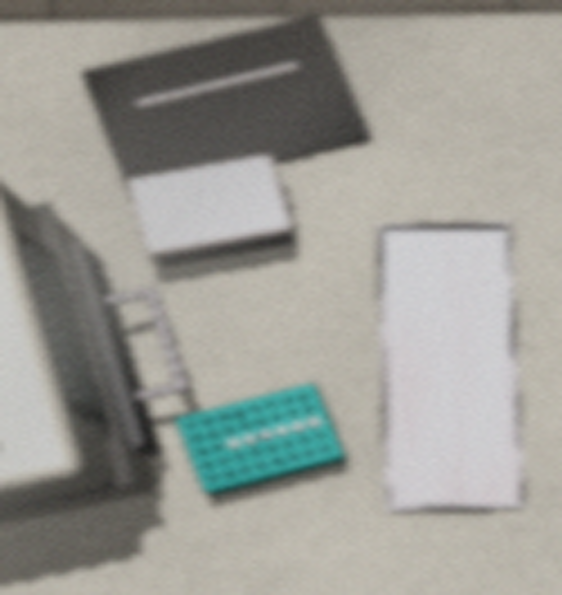

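```bash
python3 - <<'E'
from workcell import r
from h import *
R0=np.array([[0,0,1],[-1,0,0],[0,-1,0.]]) # cols x=-Y, y=-Z, z=+X
print(R0, np.linalg.det(R0))
q=r.inverse_kinematics([468,-235,170],R0); print(q)
for p in ([560,200,150],[578,65,30],[640,150,60]): print(r.inverse_kinematics(p,R0), r.inverse_kinematics(p,R0@np.array([[0,0,1],[0,1,0],[-1,0,0.]])),r.inverse_kinematics(p,R0@np.array([[0,0,-1],[0,1,0],[1,0,0.]])))
r.movep([468,-235,170],R0)
st=r.get_state(); im=r.snapshot('wrist'); np.save('st1.npy',np.r_[st['eef_pos'],np.array(st['tcp_rot']).ravel()])
cv2.imwrite('pics/c1.png',im); print(st['clock'],st['joints'])
E
```

```text
[[ 0.  0.  1.]
 [-1.  0.  0.]
 [ 0. -1.  0.]] 1.0
[-5.63280136e-01 -4.85995176e-02  1.76141111e+00 -4.44089210e-16
  1.42878107e+00 -5.63280136e-01]
[ 2.56815079e-01  1.56929354e-01  1.58549334e+00 -4.44089210e-16
  1.39916996e+00  2.56815079e-01] [ 2.56815079e-01  1.56929354e-01  1.58549334e+00 -4.44089210e-16
  1.39916996e+00  1.82761141e+00] [ 2.56815079e-01  1.56929354e-01  1.58549334e+00 -4.44089210e-16
  1.39916996e+00 -1.31398125e+00]
[ 2.38457213e-02  2.50334034e-01  1.71223904e+00 -4.44089210e-16
  1.17901958e+00  2.38457213e-02] [ 2.38457213e-02  2.50334034e-01  1.71223904e+00 -4.44089210e-16
  1.17901958e+00  1.59464205e+00] [ 2.38457213e-02  2.50334034e-01  1.71223904e+00 -4.44089210e-16
  1.17901958e+00 -1.54695061e+00]
[ 1.52251311e-01  4.00894599e-01  1.46615982e+00 -4.44089210e-16
  1.27453823e+00  1.52251311e-01] [ 1.52251311e-01  4.00894599e-01  1.46615982e+00 -4.44089210e-16
  1.27453823e+00  1.72304764e+00] [ 1.52251311e-01  4.00894599e-01  1.46615982e+00 -4.44089210e-16
  1.27453823e+00 -1.41854502e+00]
1.6167 [-5.64736101e-01 -4.84602721e-02  1.76077397e+00 -3.94926638e-04
  1.42877346e+00 -5.62897436e-01]
```

View pics/c1.png

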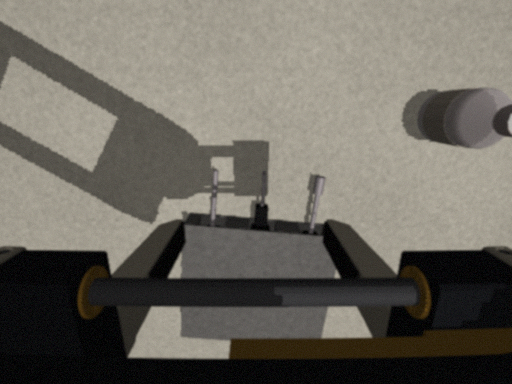

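```bash
python3 - <<'E'
import cv2
im=cv2.imread('pics/c1.png')
cv2.imwrite('pics/c2.png',cv2.resize(im[160:250,180:340],None,fx=5,fy=5,interpolation=cv2.INTER_CUBIC))
E
```

```text
(no output)
```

View pics/c2.png

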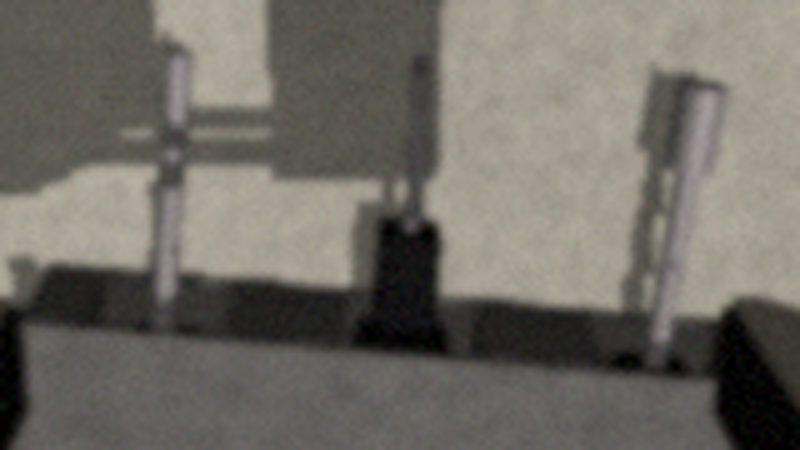

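```bash
cat >> h.py <<'E'
def WS(r,f):
    s=np.load(f); return W(r,'wrist',dict(eef_pos=s[:3],tcp_rot=s[3:].reshape(3,3)))
E
python3 - <<'E'
from workcell import r
from h import *
m,T=WS(r,'st1.npy')
P=atz(m,T,[(184.4,224.4),(323.6,235.6),(256.4,204.4),(267.6,204.4),(264.4,171),(214.5,169),(317,177)],[40,40,24,24,29,16,16]); print(P.round(1))
f=P[1]-P[0]; print(np.linalg.norm(f)); c=(P[0]+P[1])/2; print(c)
u=np.array([-f[1],f[0],0])/np.linalg.norm(f); print('out',u, np.degrees(np.arctan2(u[1],u[0])), [(p-c)@u for p in P],[(p-c)@f/np.linalg.norm(f) for p in P])
E
```

```text
[[ 385.4 -289.3   40. ]
 [ 552.1 -304.4   40. ]
 [ 471.2 -270.    24. ]
 [ 484.9 -270.    24. ]
 [ 480.4 -227.1   29. ]
 [ 420.7 -227.4   16. ]
 [ 545.1 -237.6   16. ]]
167.34097703241065
[ 468.75674038 -296.85174122   40.        ]
out [0.08969695 0.9959691  0.        ] 84.85382681590458 [np.float64(2.0678609678787304e-18), np.float64(-2.0678609678787304e-18), np.float64(26.96867307994929), np.float64(28.16878286016266), np.float64(70.5252005590019), np.float64(64.81193030203232), np.float64(65.84545243278806)] [np.float64(-83.67048851620532), np.float64(83.67048851620532), np.float64(0.012115224769140965), np.float64(13.652766023986622), np.float64(5.315700934359538), np.float64(-54.132696971524155), np.float64(70.7163036501562)]
```

```bash
cat >> h.py <<'E'
def RU(deg):
    a=np.radians(deg); u=np.array([np.cos(a),np.sin(a),0]); y=np.array([0,0,-1.]); x=-u
    return u,np.c_[x,y,np.cross(x,y)]
def shot(r,name,fn):
    st=r.get_state(); im=r.snapshot(name); cv2.imwrite(f'pics/{fn}.png',im)
    np.save(fn+'.npy',np.r_[st['eef_pos'],np.array(st['tcp_rot']).ravel()]); return im,st
E
python3 - <<'E'
from workcell import r
from h import *
u,R=RU(84.85)
p=np.array([477.,-281,0])
r.command_gripper(45)
r.movep(p+[0,0,60],R)
shot(r,'wrist','d1')
r.servo_line(p+[0,0,6.5],vel=80,guard=8)
s=r.get_state();print(s['clock'],s['eef_pos'])
r.command_gripper(5,force=25)
s=r.get_state();print(s['clock'],s['gripper_width'],s['contact_force'])
shot(r,'wrist','d2')
E
```

```text
4.0 [ 477.14330519 -281.15168066    6.62419242]
4.5833 15.7745359989563 [-0.42656596  0.12883361  1.16682037]
```

View pics/d2.png

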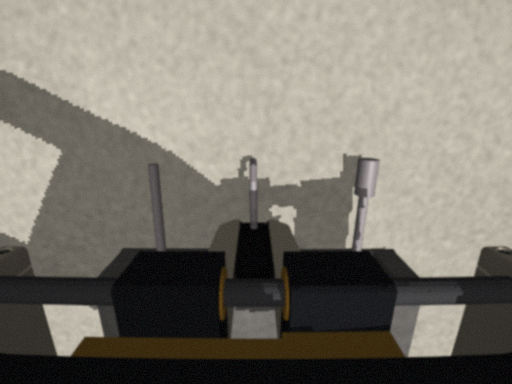

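```bash
python3 - <<'E'
from workcell import r
from h import *
u,R=RU(84.85)
p=np.array(r.get_state()['eef_pos'])
print(r.servo_line(p+20*u,vel=40,guard=20)); s=r.get_state();print(s['contact_force'])
print(r.servo_line(p+178*u,vel=90,guard=20)); s=r.get_state();print(s['contact_force'],s['eef_pos'])
q=np.array(s['eef_pos']); r.servo_line(q-[0,0,4],vel=30,guard=8)
s=r.get_state();print(s['clock'],s['contact_force'],s['eef_pos'],s['gripper_width'])
shot(r,'top','e1');shot(r,'side','e2');
im=cv2.imread('pics/e1.png');cv2.imwrite('pics/e1z.png',cv2.resize(im[160:270,300:410],None,fx=5.4,fy=5.4,interpolation=cv2.INTER_CUBIC))
E
```

```text
False
[ 1.00124404 -0.93175664  1.22095614]
False
[-0.48810314 -0.73538595 -1.78719858] [ 493.12886572 -104.2223575     6.74916188]
7.475 [ 0.61798922 -0.2324565  -0.48916264] [ 493.22758239 -104.47867168    2.74514202] 15.818808255803296
```

View pics/e1z.png

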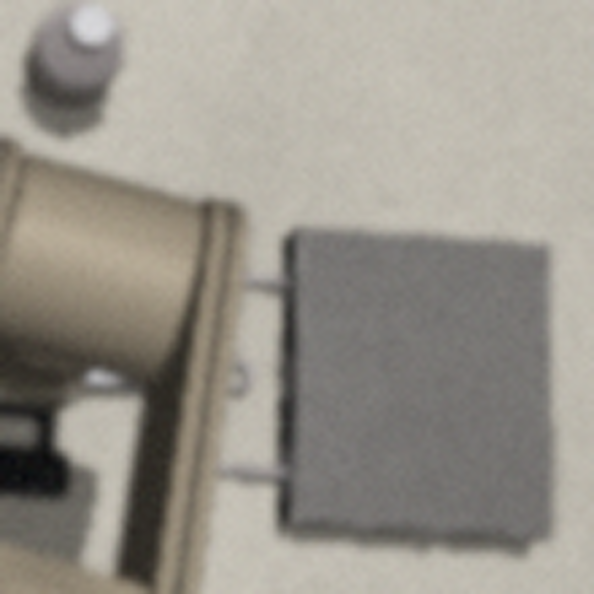

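```bash
python3 - <<'E'
from workcell import r
from h import *
u,R=RU(84.85)
p=np.array(r.get_state()['eef_pos'])
r.command_gripper(40)
r.servo_line(p+[0,0,55],R,vel=120)
r.movep(p-86*u+[0,0,75],R)
_,s=shot(r,'wrist','f1'); print(s['clock'],s['eef_pos'])
E
```

```text
9.25 [ 484.64001395 -190.64547576   76.76572615]
```

View pics/f1.png

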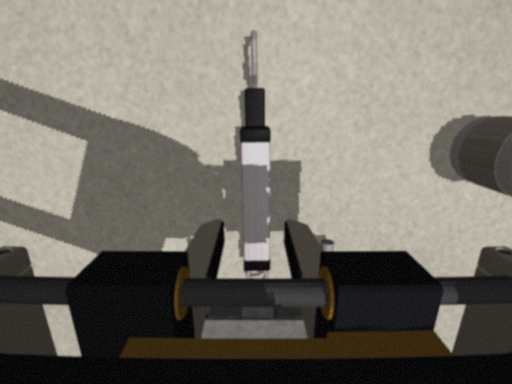

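```bash
python3 - <<'E'
from workcell import r
from h import *
m,T=WS(r,'f1.npy')
P=atz(m,T,[(256.5,127.5),(256,268),(256,33),(241.5,128),(270.5,128),(255,88)],[24,24,22,24,24,20]);print(P.round(1))
d=P[0]-P[1];print(np.linalg.norm(d),np.degrees(np.arctan2(d[1],d[0])),(P[0]+P[1])/2,P[2]-P[0])
im=cv2.imread('pics/f1.png');cv2.imwrite('pics/f1z.png',cv2.resize(im[20:290,190:330],None,fx=4,fy=2.2,interpolation=cv2.INTER_CUBIC))
E
```

```text
[[ 492.8 -126.8   24. ]
 [ 481.1 -253.1   24. ]
 [ 498.6  -59.1   22. ]
 [ 481.  -126.1   24. ]
 [ 503.8 -128.2   24. ]
 [ 494.4  -97.1   20. ]]
126.8223361985692 84.67339842489525 [ 486.94539682 -189.97437591   24.        ] [ 5.73260072 67.69649624 -2.        ]
```

View pics/f1z.png

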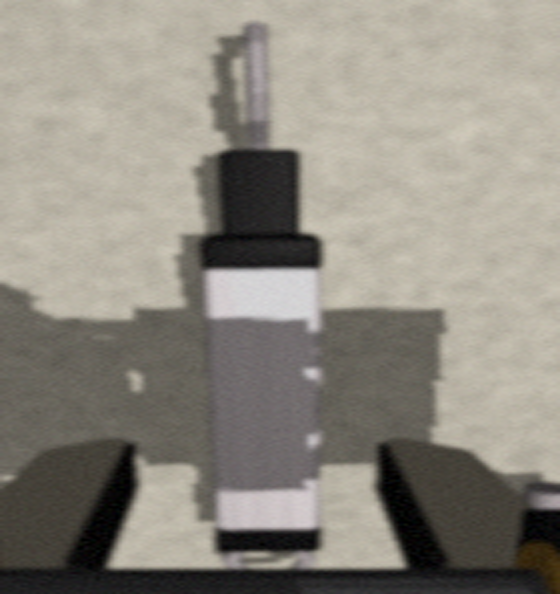

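```bash
python3 - <<'E'
from workcell import r
from h import *
u,R=RU(84.75)
p=np.array([486.9,-191,0])
r.movep(p+[0,0,40],R)
print(r.servo_line(p+[0,0,4.5],vel=80,guard=10))
r.command_gripper(10,force=45)
s=r.get_state();print(s['clock'],s['gripper_width'],s['contact_force'],s['eef_pos'])
r.servo_line(p+[0,0,130],vel=150)
# look at handle: go up then over
u2,R2=RU(78)
P=np.array([585,40,210.])
r.movep(P,R2)
_,s=shot(r,'wrist','g1'); print(s['clock'],s['eef_pos'],s['contact_force'])
E
```

```text
False
10.5833 23.524696030234516 [ 0.02765576 -1.00974065  3.00134822] [ 487.27399977 -191.21633       5.02396619]
12.5917 [584.3674655   39.08241627 208.80768565] [ 6.59695686e-04 -2.58754617e-01 -2.25780767e+00]
```

View pics/g1.png

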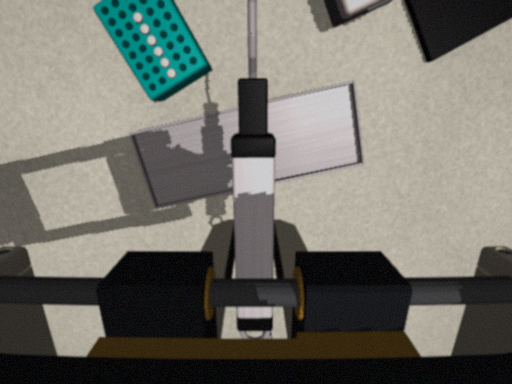

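```bash
python3 - <<'E'
from workcell import r
from h import *
u2,R2=RU(78)
r.movep(np.array([565,125,200.]),R2)
_,s=shot(r,'wrist','g2'); print(s['clock'],s['eef_pos'],s['contact_force'])
E
```

```text
13.0833 [564.43342193 124.66384904 199.34534574] [-0.99126949 -0.92206354 -0.07765299]
```

View pics/g2.png

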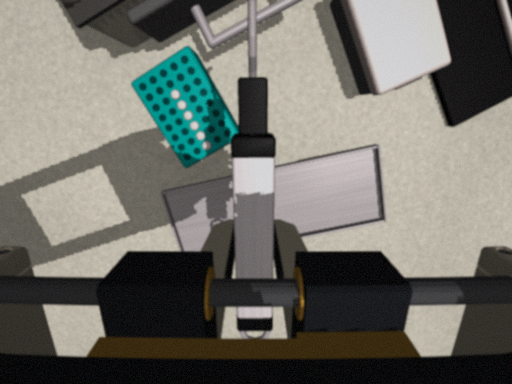

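```bash
python3 - <<'E'
from workcell import r
from h import *
m,T=WS(r,'g2.npy')
P=atz(m,T,[(212,43),(270,14),(300,-1)],66);print(P); d=P[1]-P[0];print(np.degrees(np.arctan2(d[1],d[0])))
u,R=RU(90+np.degrees(np.arctan2(d[1],d[0])))
c=P[0]+50*d/np.linalg.norm(d); print(c)
r.movep(np.r_[(c-150*u)[:2],200],R)
_,s=shot(r,'wrist','g3'); print(s['clock'],s['eef_pos'],s['contact_force'])
E
```

```text
[[553.18627201 272.34346198  66.        ]
 [615.01639935 285.71438972  66.        ]
 [645.9522014  292.61434942  66.        ]]
12.20246197337489
[602.05661266 282.91180175  66.        ]
13.6167 [633.95147147 134.69846723 199.42666503] [ 0.29635635 -0.80472922 -1.34357133]
```

View pics/g3.png

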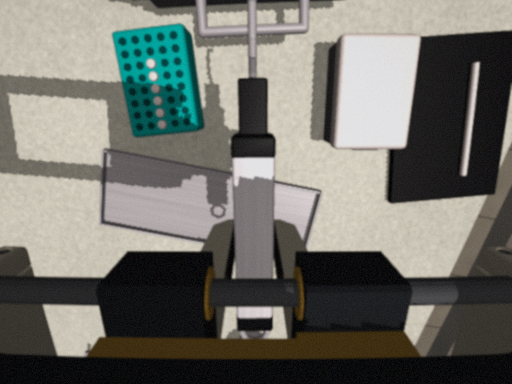

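```bash
python3 - <<'E'
import cv2
im=cv2.imread('pics/g3.png')
cv2.imwrite('pics/g3z.png',cv2.resize(im[0:150,180:330],None,fx=5,fy=4,interpolation=cv2.INTER_CUBIC))
E
```

```text
(no output)
```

View pics/g3z.png

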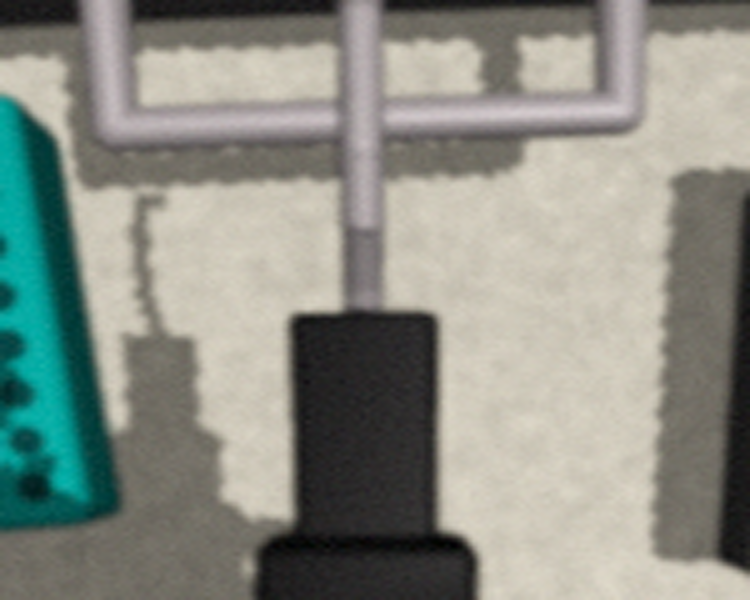

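```bash
python3 - <<'E'
from workcell import r
from h import *
m,T=WS(r,'g3.npy'); s=np.load('g3.npy'); tcp=s[:3]; Rt=s[3:].reshape(3,3)
P=atz(m,T,[(202,32),(305.6,28)],66);print(P.round(1)); d=P[1]-P[0];a=np.degrees(np.arctan2(d[1],d[0]));print('len',np.linalg.norm(d),'ang',a,'c',P.mean(0))
zt=tcp[2]
Q=atz(m,T,[(252.8,134.5),(253.2,78.5),(252.7,324)],[zt+19.5,zt+15.5,zt+19.5])
print(((Q-tcp)@Rt).round(1))
# second view g2, third check from top camera
m2,T2=W(r,'top'); print(proj(m2,T2,np.r_[P,[P.mean(0)]]))
im=cv2.imread('pics/a_top.png');
cv2.imwrite('pics/b3.png',cv2.resize(im[170:230,160:220],None,fx=10,fy=10,interpolation=cv2.INTER_CUBIC))
E
```

```text
[[552.  273.   66. ]
 [651.8 297.8  66. ]]
len 102.81341110037631 ang 13.93287346742513 c [601.86878287 285.37232525  66.        ]
[[-65.3 -19.5  -0.5]
 [-93.7 -15.5  -0.3]
 [ 59.  -19.5  -0.7]]
[[190.16156314 210.42955149]
 [183.3702556  182.43540544]
 [186.73534931 196.32840682]]
```

View pics/b3.png

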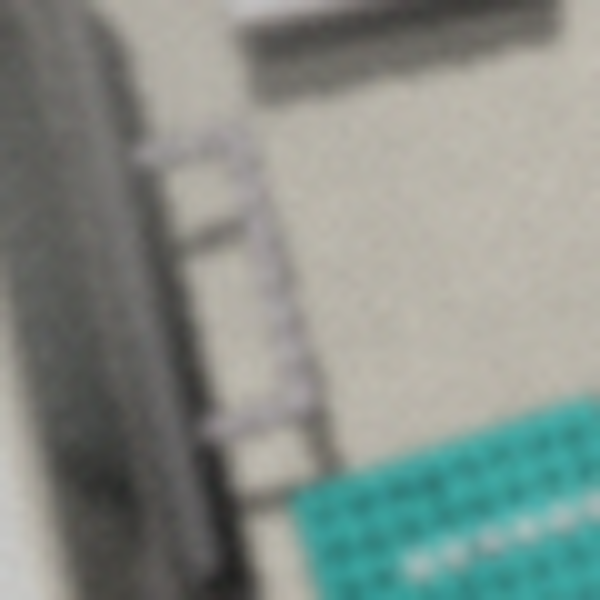

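```bash
cat >> h.py <<'E'
BAR=np.array([601.9,285.4,66.]); UH,RH=RU(103.93)
def hk(off,z): # tcp so that hook point is off ahead of bar
    p=BAR+(off-127.7)*UH; p=p+0.5*RH[:,2]; p[2]=z; return p
E
python3 - <<'E'
from workcell import r
from h import *
r.movep(hk(7.5,110),RH)
_,s=shot(r,'wrist','i1'); print(s['clock'],s['eef_pos']-hk(7.5,110),s['contact_force'])
im=cv2.imread('pics/i1.png')
cv2.imwrite('pics/i1z.png',cv2.resize(im[0:150,180:330],None,fx=5,fy=4,interpolation=cv2.INTER_CUBIC))
im,_=shot(r,'side','i2')
E
```

```text
14.1333 [-0.8578805  -0.38585409  0.1727437 ] [-0.13406046 -0.21342715 -0.19600302]
```

View pics/i1z.png

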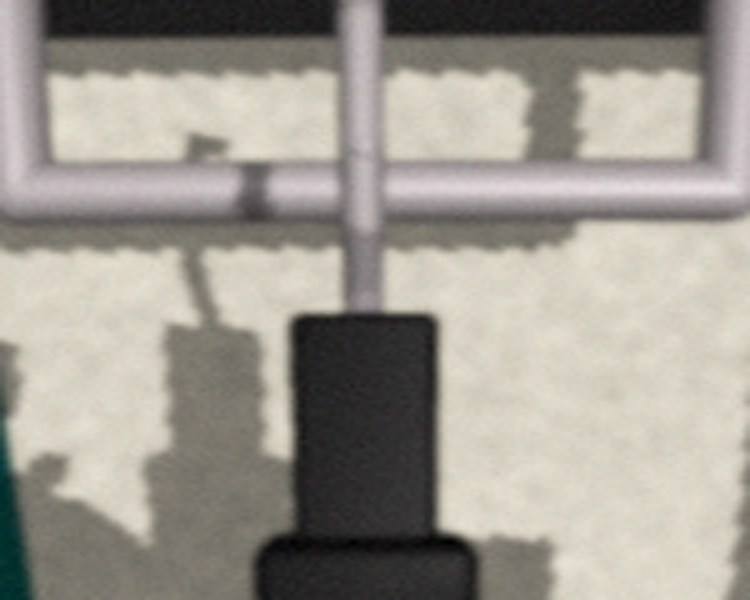

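View pics/i2.png

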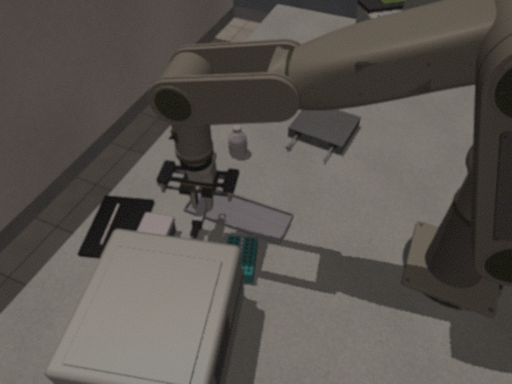

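```bash
python3 - <<'E'
from workcell import r
from h import *
m,T=WS(r,'i1.npy'); s=np.load('i1.npy'); tcp=s[:3]; Rt=s[3:].reshape(3,3); zt=tcp[2]
B=atz(m,T,[(184,48),(327,47),(252,47.5)],66); print((B-BAR)@UH, (B-tcp)@UH)
Q=atz(m,T,[(252.8,134.5),(253.2,78.5)],[zt+19,zt+15]); print((Q-tcp)@UH)
print(r.servo_line(hk(7.5,56.3),vel=40,guard=4))
_,s=shot(r,'wrist','i3'); print(s['clock'],s['eef_pos']-hk(7.5,56.3),s['contact_force'])
im=cv2.imread('pics/i3.png')
cv2.imwrite('pics/i3z.png',cv2.resize(im[0:150,180:330],None,fx=5,fy=4,interpolation=cv2.INTER_CUBIC))
E
```

```text
[-0.19294342  0.37933771 -0.11608144] [120.17503996 120.74732109 120.25190194]
[65.29900247 93.74719298]
False
15.725 [0.29540068 0.06341947 0.45946669] [-0.33673381  1.15058623 -1.16408581]
```

View pics/i3z.png

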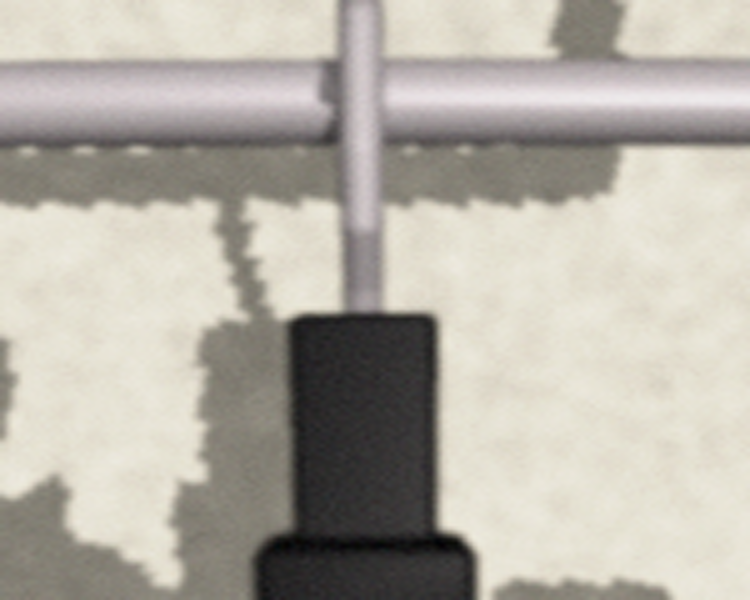

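```bash
python3 - <<'E'
from workcell import r
from h import *
f0=np.mean([ (r.dwell(0.05),r.get_state()['contact_force'])[1] for _ in range(6)],0); print(f0@UH,f0)
np.save('f0.npy',f0)
r.servo_line(hk(7.5-60,56.3),vel=40,guard=15)
r.dwell(0.2)
f=np.mean([ (r.dwell(0.04),r.get_state()['contact_force'])[1] for _ in range(5)],0)
im,s=shot(r,'wrist','j1'); print(s['clock'],s['eef_pos']-hk(-52.5,56.3),(f-f0)@UH)
cv2.imwrite('pics/j1z.png',cv2.resize(im[0:150,180:330],None,fx=5,fy=4,interpolation=cv2.INTER_CUBIC))
E
```

```text
-0.04432901120682211 [-0.2500978  -0.10770414 -0.93398795]
18.1333 [-0.10194435  0.43606378 -0.02736111] 5.008606142103812
```

View pics/j1z.png

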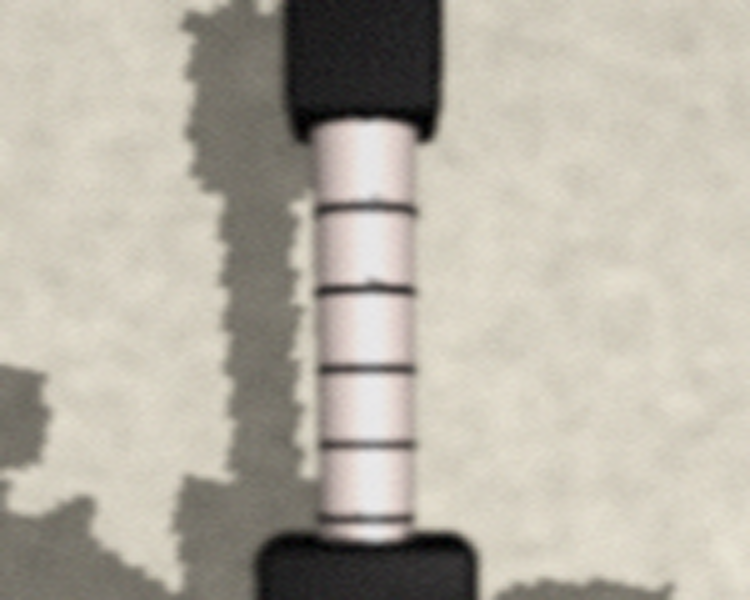

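```bash
python3 - <<'E'
from workcell import r
from h import *
f0=np.load('f0.npy')
r.servo_line(hk(-59.3,56.3),vel=25,guard=15)
r.dwell(0.2)
f=np.mean([ (r.dwell(0.04),r.get_state()['contact_force'])[1] for _ in range(5)],0)
im,s=shot(r,'wrist','j2'); print(s['clock'],(s['eef_pos']-hk(0,56.3))@UH,(f-f0)@UH)
cv2.imwrite('pics/j2z.png',cv2.resize(im[80:150,210:300],None,fx=8,fy=8,interpolation=cv2.INTER_CUBIC))
E
```

```text
19.0167 -58.698887203950555 5.8587029041689105
```

View pics/j2z.png

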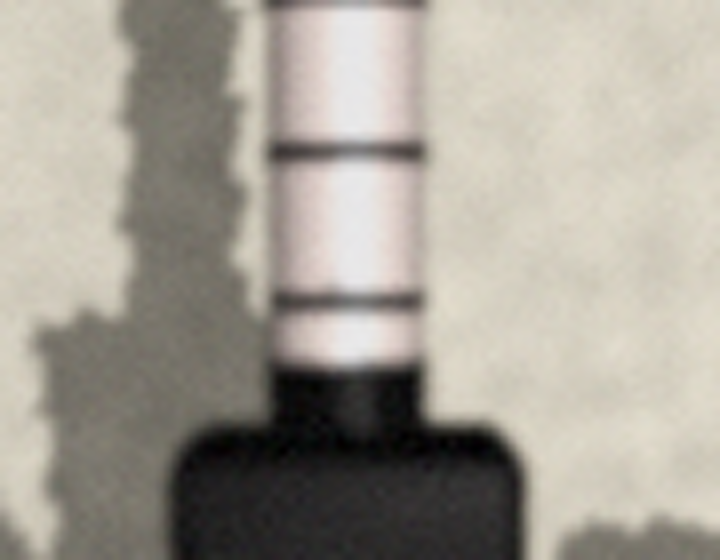

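```bash
python3 - <<'E'
from workcell import r
from h import *
f0=np.load('f0.npy')
r.servo_line(hk(-60.8,56.3),vel=15,guard=15)
r.dwell(0.15)
f=np.mean([ (r.dwell(0.04),r.get_state()['contact_force'])[1] for _ in range(4)],0)
im,s=shot(r,'wrist','j3'); print(s['clock'],(s['eef_pos']-hk(0,56.3))@UH,(f-f0)@UH)
cv2.imwrite('pics/j3z.png',cv2.resize(im[80:150,210:300],None,fx=8,fy=8,interpolation=cv2.INTER_CUBIC))
E
```

```text
19.6333 -60.15607794465304 5.637193114074644
```

View pics/j3z.png

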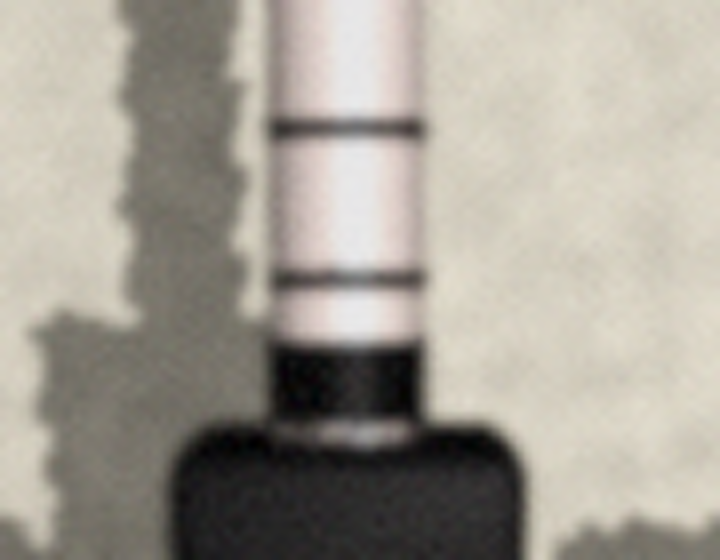

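```bash
python3 - <<'E'
from workcell import r
from h import *
f0=np.load('f0.npy')
fs=[]
for _ in range(9):
    r.dwell(0.3); s=r.get_state(); fs.append((s['contact_force']-f0)@UH)
im,s=shot(r,'wrist','j4'); print(s['clock'],(s['eef_pos']-hk(0,56.3))@UH,np.round(fs,2),np.mean(fs))
cv2.imwrite('pics/j4z.png',cv2.resize(im[80:150,210:300],None,fx=8,fy=8,interpolation=cv2.INTER_CUBIC))
r.servo_line(hk(7.5,56.3),vel=40,guard=15)
f=np.mean([ (r.dwell(0.04),r.get_state()['contact_force'])[1] for _ in range(4)],0)
im,s=shot(r,'wrist','k1'); print(s['clock'],(s['eef_pos']-hk(0,56.3))@UH,f-f0)
v=cv2.resize(im[0:150,180:330],None,fx=5,fy=4,interpolation=cv2.INTER_CUBIC); 
cv2.imwrite('pics/k1z.png',v)
E
```

```text
22.3833 -60.158886862806554 [6.91 6.42 5.68 5.33 5.81 6.42 6.33 6.11 6.18] 6.132819814384314
24.4583 7.346520687848531 [0.31110985 0.35509485 0.08364664]
```

View pics/j4z.png

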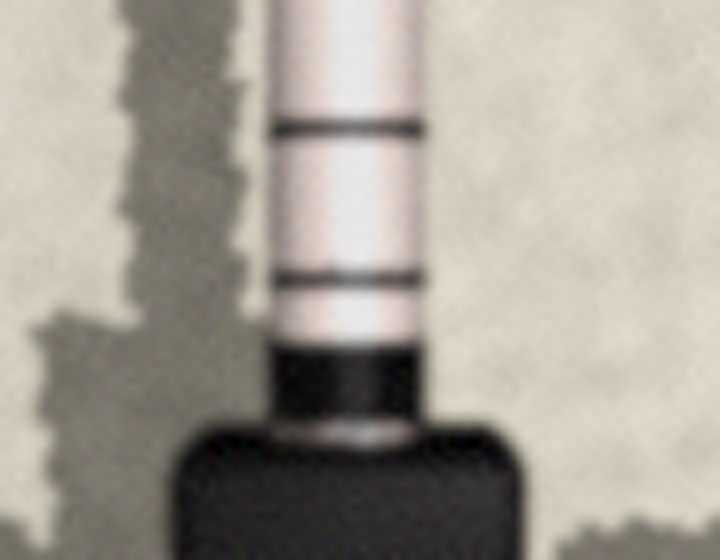

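View pics/k1z.png

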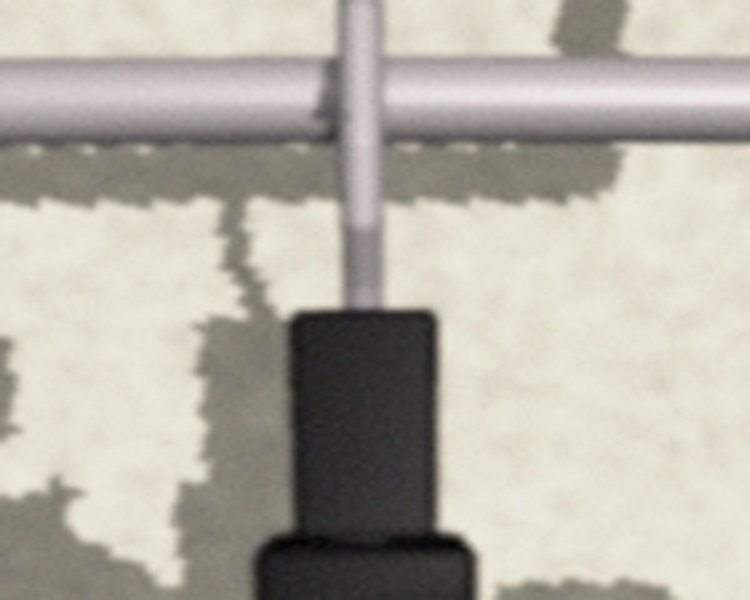

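```bash
python3 - <<'E'
from workcell import r
from h import *
r.servo_line(hk(7.5,110),vel=80)
r.servo_line(hk(-50,150),vel=150)
print(r.get_state()['clock'])
m,T=WS(r,'g1.npy')
P=atz(m,T,[(134,134),(352,83),(361,162),(158,208)],14);print(P.round(1),P.mean(0))
m,T=W(r,'top')
Q=atz(m,T,[(235,165),(264,165),(266,245),(236,245)],14);print(Q.mean(0))
im=cv2.imread('pics/g1.png')
cv2.imwrite('pics/g1z.png',cv2.resize(im[70:220,120:380],None,fx=3,fy=3.5,interpolation=cv2.INTER_CUBIC))
E
```

```text
25.95
[[439.1 117.8  14. ]
 [727.3 120.9  14. ]
 [728.1  18.   14. ]
 [438.6  11.5  14. ]] [583.26848475  67.06922625  14.        ]
[578.78096851  65.9036315   14.        ]
```

View pics/g1z.png

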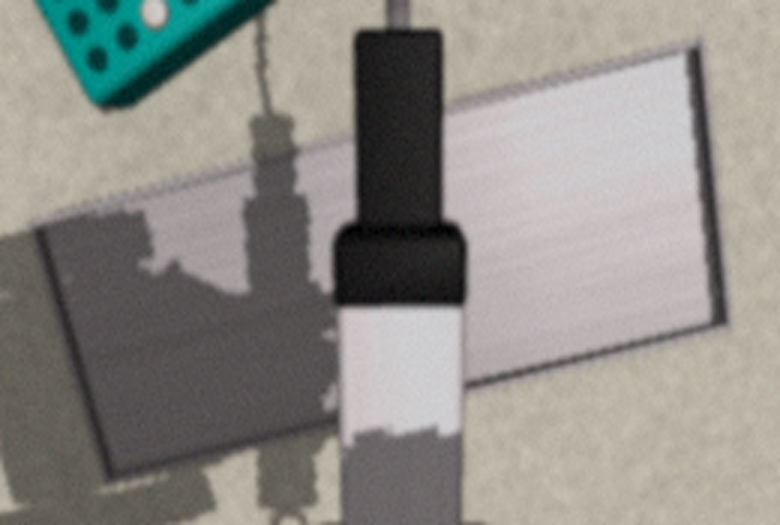

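```bash
python3 - <<'E'
from workcell import r
from h import *
m,T=WS(r,'g1.npy')
P=atz(m,T,[(132.3,133.4),(352.3,82),(362,162.3),(156,206.6)],14);print(P.round(1),P.mean(0))
u,R=RU(0.5)
r.movep([557,67,110],R)
im,s=shot(r,'wrist','l1'); print(s['clock'],s['eef_pos'],s['joints'])
E
```

```text
[[437.2 119.   14. ]
 [727.8 122.   14. ]
 [729.4  17.3  14. ]
 [436.4  14.2  14. ]] [582.68963661  68.13514118  14.        ]
27.4833 [556.97556764  67.38642677 109.87349022] [2.89742425e-02 1.03884250e-01 1.71937273e+00 6.14376983e-05
 1.31847203e+00 1.58942569e+00]
```

View pics/l1.png

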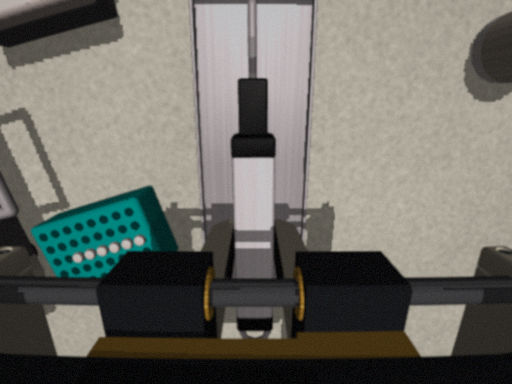

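```bash
python3 - <<'E'
from workcell import r
from h import *
m,T=WS(r,'l1.npy')
print(atz(m,T,[(193,2),(313,2),(204,200),(302,200)],14).round(1))
u,R=RU(0.7)
p=np.array([558,67.3,0])
r.servo_line(p+[0,0,30],R,vel=120)
print(r.servo_line(p+[0,0,7.3],R,vel=30,guard=4))
s=r.get_state(); print(s['clock'],s['eef_pos'],s['contact_force'])
E
```

```text
[[723.5 120.   14. ]
 [724.6  18.2  14. ]
 [546.2 117.4  14. ]
 [547.2  17.4  14. ]]
True
29.0417 [557.56799956  67.29003042   8.04304968] [-0.16643818 -0.24923116  3.69109511]
```

```bash
python3 - <<'E'
from workcell import r
from h import *
u,R=RU(0.7)
r.command_gripper(40)
p=np.array(r.get_state()['eef_pos'])
r.servo_line(p+[0,0,60],vel=100)
r.servo_line(p+[-40,0,170],vel=200)
im,s=shot(r,'wrist','n1'); print(s['clock'],s['eef_pos'],s['contact_force'],s['gripper_width'])
E
```

```text
31.05 [515.89693536  67.18002344 175.66233762] [ 0.25382187  0.04455955 -0.29900353] 39.93811354694423
```

View pics/n1.png

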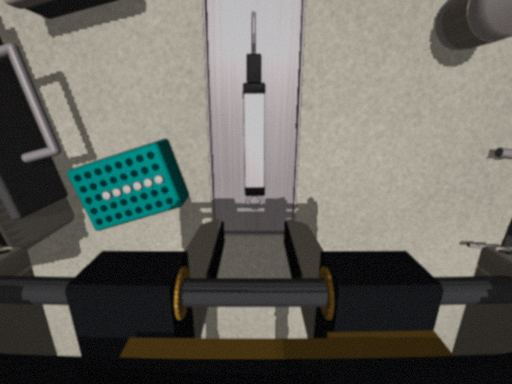

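```bash
python3 - <<'E'
from workcell import r
from h import *
r.move_j([-1.252, 0.13, 1.488, 0, 1.523, -0.085])
im,s=shot(r,'top','o1'); im2,_=shot(r,'side','o2'); print(s['clock'])
a=cv2.imread('pics/a_top.png')
c=lambda i: cv2.resize(i[120:270,150:410],None,fx=3,fy=2,interpolation=cv2.INTER_CUBIC)
cv2.imwrite('pics/o1z.png',np.vstack([c(a),c(im)]))
m,T=WS(r,'n1.npy')
print(atz(m,T,[(253.5,13),(255,205)],[18,15]).round(1),atz(m,T,[(208,10),(300,10),(212,232)],[14,14,3]).round(1))
E
```

```text
33.5167
[[691.9  68.9  18. ]
 [475.8  64.4  15. ]] [[695.5 117.4  14. ]
 [696.7  19.4  14. ]
 [431.3 122.7   3. ]]
```

View pics/o1z.png

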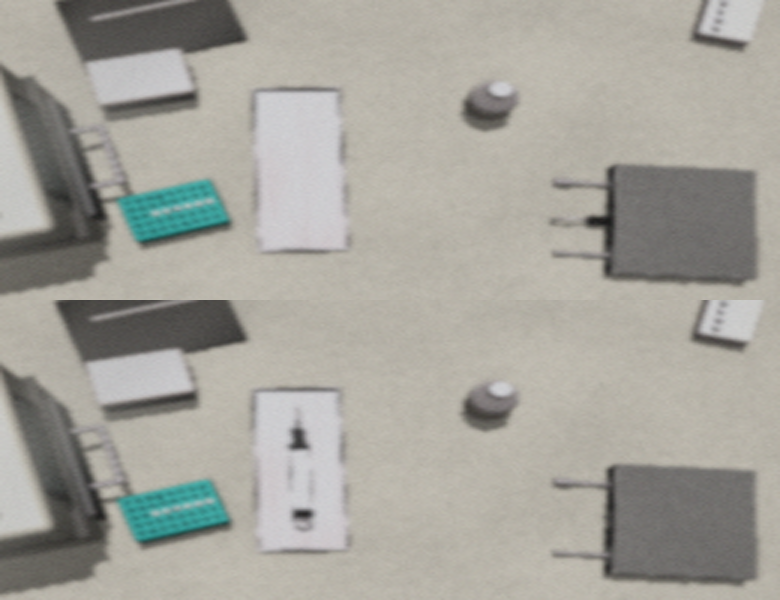

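Before and after match: the rack, box, bottle, drivers and handle are where they started, and the scale lies inside the tray.

```bash
python3 -c "
from workcell import r
print(r.sign_off(), r.get_state()['clock'])"
```

```text
the job is handed in; nothing more can be done
the job is handed in; nothing more can be done
```

The drawer's catch held at 6 N, and the scale now lies flat and wholly inside the steel tray. I handed the job in just after 33.5 s, against the 58 s limit.

- **Pull:** I drew the scale from the middle bay by its neck, re-gripped it by the housing and hooked it over the handle bar. I drew it level to about 60 mm and held that for about 2.7 s. The broad band was fully out, with a thin white sliver showing behind it, so the slide may have been up to about 0.8 mm past 60. Wrist force averaged 6.1 N over the hold; single readings were noisy, from 5.3 to 6.9 N.
- **Return:** I eased it back at 40 mm/s until the slide was home. The handle bar was back at the same place in the wrist picture, so the drawer stayed shut.
- **Tray:** The scale spans about x 476 to 692 on the tray's centre line, well inside the walls.
- **Other things:** In the top view before and after, the drivers, rack, tip box, bottle and handle show no change.

No check failed. Small disagreements remained: the tray's length measured about 10 mm short and its centre was uncertain by about 4 mm, well within the clearance around the scale.

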